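# Set the damper and hold the sprung dust gate half open

## Robot

A 6-joint arm with a two-finger parallel gripper is mounted at the origin on the work surface. World frame = base frame: x ahead of the robot, y to its left, z up, the work surface at z = 0. Lengths are in m, angles in rad, forces in N, time in s.
With the tool pointing down it reaches from about 0.3 to 0.875 m from the base axis. Payload 6.4 kg.
Tool frame: the origin (TCP) lies at the very end of the fingers, on their centre line; the grasp point (between the pads) lies 19 mm behind it; z points along the fingers, y is the direction in which the jaws open and shut (so a half turn about z gives the same grasp; the last joint's range is limited). The gripper opens to 85 mm and grips with 20 to 120 N. Pads are 22 mm wide; open, the fingers measure 114 mm over their backs; the gripper's body (76 mm by 85 mm) begins 54 mm behind the grasp point. The pads swing forward as they close: fully open they stand 13 mm farther back than shut.
Start: joints at [-1.311, 0.181, 1.607, -0, 1.354, -0.206], TCP at [0.258, -0.514, 0.231] pointing down, gripper open.
Joint ranges: [-2.99, 2.99], [-0.89, 2.07], [0.3, 2.58], [-1.14, 4.28], [0, 2.63], [-3.12, 3.12]. Speed limits (rad/s): [2.57, 2.57, 3.01, 3.14, 3.14, 3.14].

## Interface

Orientations are given as a unit quaternion [w, x, y, z].
In Python, from bench import telemetry, imaging, ctrl gives the robot as it stands.
- The arm moves only by the shell command python3 -m pendant 'ROWS' [OPENING]. ROWS is JSON, a list that holds one entry, the list of rows, each a list of 6 numbers: the shift along the tool's x, y, z in units of 200 mm (1.0 is 200 mm), then the turn, a rotation vector about the tool's x, y, z in units of pi rad (1.0 is pi rad). In form: [[[tx, ty, tz, rx, ry, rz], ...]]. A call has 1 to 12 rows; each row shifts and turns the pose as measured when the row begins, along the tool's axes as they then stand; what a row does not reach is not made up. A row lasts 1/8 s, in which the tool goes at most 62.5 mm and 10.7 degrees, less where a joint would pass 70% of its speed; a pose out of reach is approached as far as the arm can. A call with a number of a shift or a turn outside -1 to 1 is refused whole. A call with a gripper value outside its range is refused whole. OPENING is the closure, from 0 (fully open) to 1 (shut), set as the call begins (- or left out, the last holds). The fingers move at their own pace and stop on an object; the grip force is fixed at half the most. Time passes only in rows, so rows that do not move let the fingers close. It gives the time, the measured TCP pose, the force and the opening at its end, in the units of the state.
- telemetry.get_obs(): the state, without advancing time (a new reading comes with each control period).
- imaging.camera(name): name is "side" or "top" or "wrist"; returns a dict with "pixels" (480x640x3 uint8, blue, green, red), "vfov" (degrees; the focal length in pixels is half the picture's height over the tangent of half this angle, whatever the lens; pixels are square), "cx", "cy" (the principal point, pixels), "distortion" ([k1, k2, p1, p2, k3] as OpenCV has them; the pictures are not rectified), "R" (3x3) and "t" (3): a world point X has camera coordinates R X + t. Camera axes: x right, y down, z forward; pixel columns grow to the right and rows downward; lengths in m; the calibration is good to about 2 mm. A picture is of the moment at which its call begins. There is no depth.
- ctrl.hand_in(): hands the job in, once; it reports no verdict.
The state is a dict: "time_s": time; "q": joint angles; "dq": joint speeds; "joint_efforts": joint torques, N m; "eef_pos": TCP position; "eef_rot": TCP orientation; "wrist_force": force on the tool from outside, world axes, zero at the start; "torque": the same for the moment, N m; "opening": opening from 0.0 (shut) to 1.0 (fully open).
Only numpy, scipy, OpenCV 4.12 (cv2) and the standard library are available. Lean on these libraries where they do the work, as an engineer would, in place of code of your own. Each camera call takes 0.05 s, during which the arm holds its last target.

## Task

Balance the dust extraction for an airflow reading: swing the damper lever on the round duct valve until it lies in line over the index tab clamped to the valve's rim, and leave it there. Then slide the spring-closed shutter of the bleed gate (the rectangular grey box) open to half its travel, never near the full-open stop, and finish while still holding it there against its spring with the gripper: do not let go. Leave the loose things on the bench where they are.

Things in the scene. Friction and masses are not known exactly. Their poses are not given: they have to be found in the camera images.
- damper_pivot (a point): Point on the damper lever's upright axis, 82 mm above the bench, at mid-thickness of the lever arm. The valve is a fixed round aluminium duct with a steel cap 176 mm across (top 70 mm above the bench) on a 190 mm square flange. Its place and yaw vary; valve and gate box may swap left and right. x axis at yaw 0: world x.
- lever_grip (a point): Centre of the lever's upright black round handle (18 mm diameter, 86 to 134 mm above the bench), 112 mm above the bench, 90 mm from the axis. The handle stands on a level flat steel arm, 14 mm wide, 8 mm thick, with its nose 119 mm from the axis. The point turns with the lever; x points level to the pivot, z up.
- damper_lever (a joint): Angle of the lever in rad, -1.3 to 1.3; at 0 the arm points along the valve's own -x; growing values turn it anticlockwise seen from above. Stiff hinge without a spring: it moves with about 1.5 to 2 N at the handle and stays where it is left.
- index_tip (a point): Top of the upturned outer end of the index tab, a dark steel strip 12 mm wide lying radially on the cap's rim, below the lever arm; this point is 143 mm from the lever's axis (beyond the lever's nose) and 84 mm above the bench. It is fixed at a bearing that varies. x axis: level, towards the pivot. The lever is set when its x axis is in line with this one.
- gate: Fixed grey gate box, 150 mm (its x) by 210 mm (its y), deck 75 mm high, with a square opening under the shutter, two guide rails along y (tops 88 mm high) and a dark end-stop bar at its +y end. Three tick marks on each rail show the shutter's leading (+y) edge when shut, half open (longest tick) and full open. Origin: at bench height, straight below the grip tab's centre at half travel.
- gate_grip (a point): Point at the middle of the shutter's upright steel grip tab, 116 mm above the bench. The tab stands 82 to 136 mm above the bench, is 14 mm thick along the sliding direction and 46 mm wide across it. The point moves with the shutter: y axis is the level direction in which the shutter slides open (to the dark end-stop bar; roughly to the left seen from the robot), z up.
- gate_shutter (a joint): Opening of the shutter in m: 0 shut (where its spring holds it) to 0.070 at the full-open stop; half travel is 0.035. The spring resists with about 3 N when shut, 7 N at half and 11.5 N at full travel, and pulls the shutter shut when it is let go.
- screwdriver: loose grey-handled screwdriver, 190 mm, lying between the two fixtures. Not part of the job; leave it. Origin at its underside.
- sanding_block: loose wooden sanding block with cork sole, 110 x 65 x 40 mm, near the robot. Not part of the job; leave it. Origin at its underside.
- offcut: loose wooden offcut, 50 x 150 x 25 mm, near the robot. Not part of the job; leave it. Origin at its underside.
- wrench: loose steel wrench, 180 mm, at the robot's left. Not part of the job; leave it. Origin at its underside.
- hammer: loose hammer, 300 mm, at the robot's right. Not part of the job; leave it. Origin at its underside.
- screw_jar: loose glass jar, 72 mm wide, 85 mm tall, beyond the fixtures. Not part of the job; leave it. Origin at its underside.

How it is judged:
On the way, in this order (a step that is already met when the one before it is completed fails the run):
1. the lever stands still in line with the index tab while the shutter is still shut (angle between the x axis of lever_grip and the x axis of index_tip, either way round below 0.1 rad and velocity of joint damper_lever between -0.05 and 0.05 rad/s and value of joint gate_shutter below 0.01 m), for 0.3 s.
2. the shutter is held still at half travel by the fingers (value of joint gate_shutter between 0.027 and 0.043 m and velocity of joint gate_shutter between -0.01 and 0.01 m/s and contact force between the fingers and gate_shutter above 3 N), for 0.3 s.
At the end, for the whole second after the job is handed in: The damper lever is within 0.10 rad of the index tab and still; the shutter stands still at 35 mm open, give or take 8 mm, pressed or gripped by the fingers with more than 3 N (no loose thing wedging it); every loose thing is within 30 mm of where it started (all of step 2 and angle between the x axis of lever_grip and the x axis of index_tip, either way round below 0.1 rad and velocity of joint damper_lever between -0.05 and 0.05 rad/s and contact force between each of screwdriver, sanding_block, offcut, wrench, hammer, screw_jar and gate_shutter below 0.2 N and distance of each of screwdriver, sanding_block, offcut, wrench, hammer, screw_jar from where it was at the start of the episode below 0.03 m); the arm keeps its last pose, push and grip.
It fails at once if the shutter is pulled to the full-open stop (beyond 60 mm) (value of joint gate_shutter above 0.06 m).
It fails at once if a loose thing is pushed more than 30 mm away (distance of any of screwdriver, sanding_block, offcut, wrench, hammer, screw_jar from where it was at the start of the episode above 0.03 m).
It also fails if it takes over 48 s, if anything falls off the work surface, if the arm or the gripper's body presses on something with over 40 N, if the wrist force passes 120 N, or if a joint passes its speed limit or range.

## Working session

There is one attempt and no reset: what is moved stays moved. The work goes in short steps, Python scripts to look and compute and a shell command to move; the robot and the scene stay as the last step left them, time stands still between calls to the robot, and variables do not carry over. Pictures are saved under pics/ and viewed, and the job is handed in when it is done.

```bash
ls; mkdir -p pics
python3 - <<'E'
from bench import telemetry, imaging
import cv2
print(telemetry.get_obs())
for n in ["side","top","wrist"]:
    c=imaging.camera(n); cv2.imwrite(f"pics/{n}0.png",c["pixels"])
    print(n,c["vfov"],c["cx"],c["cy"],c["distortion"],c["R"],c["t"])
E
```

```text
pics
{'time_s': 0.0, 'q': array([-1.31129161e+00,  1.81525091e-01,  1.60800822e+00,  1.23152154e-05,
        1.35377110e+00, -2.06287250e-01]), 'dq': array([ 9.82729216e-06, -6.09125888e-04,  1.47926951e-03,  5.56678481e-04,
       -1.57370600e-03,  3.95463197e-04]), 'joint_efforts': array([ 3.14148519e-04, -4.44873726e+01, -3.51334655e+01, -2.61020487e-04,
        9.13688564e-03,  8.83067656e-06]), 'eef_pos': array([ 0.25813377, -0.51319531,  0.230393  ]), 'eef_rot': array([-8.55733292e-04,  9.73002044e-01,  2.30794907e-01, -1.67611992e-05]), 'wrist_force': array([ 0.04123631,  0.12841032, -0.03956115]), 'torque': array([ 0.0429078 , -0.05860808, -0.02697602]), 'opening': 1.003575753766953}
side 49.60397673404842 318.59870711063314 240.4149445132272 [0.04481362 0.         0.         0.         0.        ] [[-0.9701843  -0.24143089 -0.02129644]
 [-0.14694267  0.65580392 -0.74049245]
 [ 0.19274404 -0.71528479 -0.67172717]] [0.56536669 0.14040044 1.52727628]
top 42.519007506738355 325.85368915884186 246.13442317537346 [-0.03279689  0.          0.          0.          0.        ] [[ 0.01189525 -0.99977016 -0.01783611]
 [-0.98433144 -0.00856954 -0.1761198 ]
 [ 0.17592648  0.01965163 -0.98420714]] [0.01475359 0.566938   1.60903907]
wrist 68.6401628899691 321.3014566322117 241.75911625449987 [-0.07101739  0.          0.          0.          0.        ] [[ 0.44838427 -0.89383956 -0.00154767]
 [-0.84559815 -0.4247444   0.32335115]
 [-0.28968141 -0.14367686 -0.94627778]] [-0.57390369 -0.04098792  0.38019965]
```

View pics/top0.png

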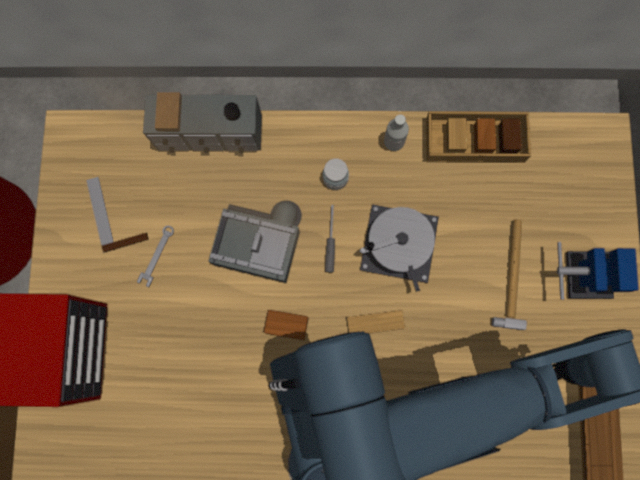

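View pics/side0.png

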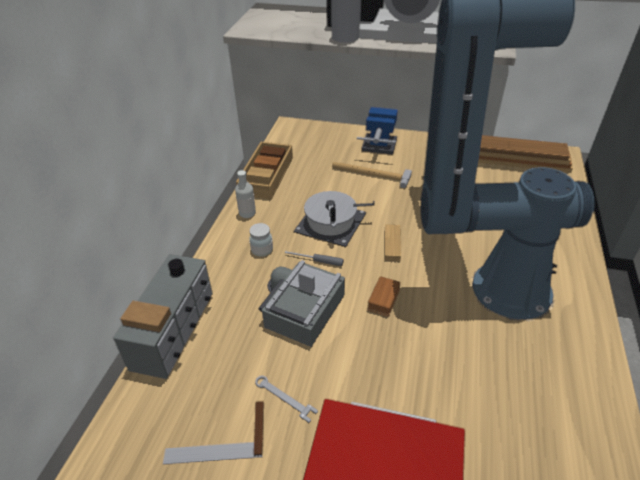

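The valve is on the right (cap near 402,239 in top) and the gate on the left (255,243). I'll zoom in on both.

Run:
```python
import cv2, numpy as np
t=cv2.imread("pics/top0.png"); s=cv2.imread("pics/side0.png")
a=cv2.resize(t[195:300,345:450],(400,400),interpolation=cv2.INTER_CUBIC)
b=cv2.resize(t[195:300,205:310],(400,400),interpolation=cv2.INTER_CUBIC)
cv2.imwrite("pics/z1.png",np.hstack([a,b]))
a=cv2.resize(s[175:275,285:385],(400,400),interpolation=cv2.INTER_CUBIC)
b=cv2.resize(s[250:350,255:355],(400,400),interpolation=cv2.INTER_CUBIC)
cv2.imwrite("pics/z2.png",np.hstack([a,b]))
```

```text
(no output)
```

View pics/z1.png

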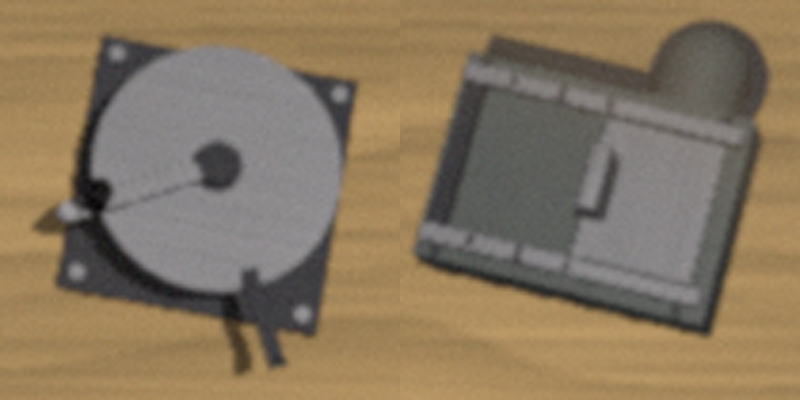

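View pics/z2.png

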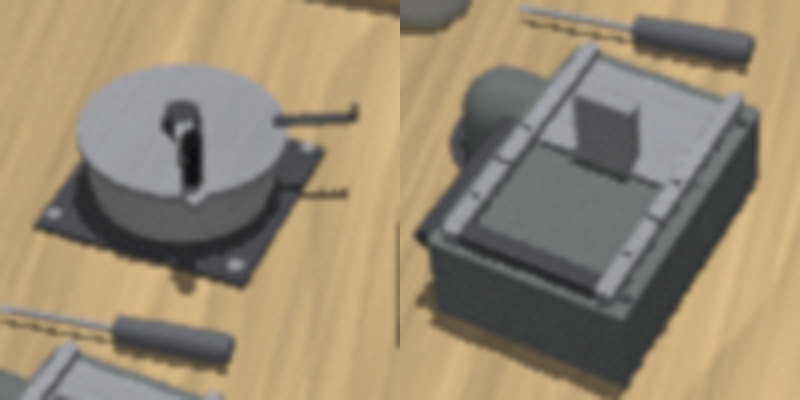

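View pics/wrist0.png

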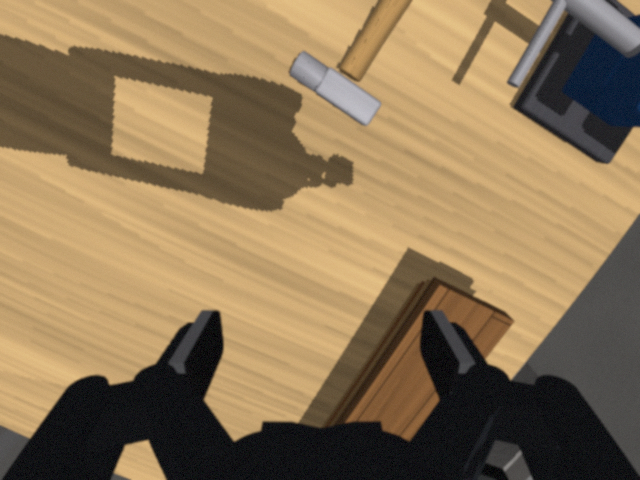

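```bash
cat > h.py <<'E'
import numpy as np, cv2
from bench import telemetry, imaging
def cam(n):
    c=imaging.camera(n); f=240/np.tan(np.radians(c["vfov"]/2))
    c["K"]=np.array([[f,0,c["cx"]],[0,f,c["cy"]],[0,0,1]]); c["R"]=np.array(c["R"]);c["t"]=np.array(c["t"]); c["d"]=np.array(c["distortion"]); return c
def ray(c,uv):
    p=cv2.undistortPoints(np.array([[uv]],float),c["K"],c["d"])[0,0]
    return -c["R"].T@c["t"], c["R"].T@np.array([p[0],p[1],1])
def onz(c,uv,z):
    o,d=ray(c,uv); return o+d*(z-o[2])/d[2]
def proj(c,X):
    return cv2.projectPoints(np.array([X],float),cv2.Rodrigues(c["R"])[0],c["t"],c["K"],c["d"])[0][0,0]
def tri(c1,u1,c2,u2):
    o1,d1=ray(c1,u1);o2,d2=ray(c2,u2)
    s=np.linalg.lstsq(np.c_[d1,-d2],o2-o1,rcond=None)[0]
    a=o1+d1*s[0];b=o2+d2*s[1]; return (a+b)/2,np.linalg.norm(a-b)
E
python3 - <<'E'
from h import *
t=cam("top"); s=cam("side")
k=105/400
T=lambda u,v:(345+u*k,195+v*k); G=lambda u,v:(205+u*k-400*k,195+v*k)
S=lambda u,v:(285+u/4,175+v/4); SG=lambda u,v:(255+(u-400)/4,250+v/4)
img=t["pixels"][195:300,345:450].astype(int)
g=img.mean(2); sat=img.max(2)-img.min(2)
m=((g>105)&(sat<25)).astype(np.uint8)
n,l,st,ce=cv2.connectedComponentsWithStats(m)
i=1+np.argmax(st[1:,4]); cnt=cv2.findContours((l==i).astype(np.uint8),0,1)[0][0]
pts=np.array([onz(t,(p[0][0]+345,p[0][1]+195),.07)[:2] for p in cnt])
c=pts.mean(0)
for _ in range(30):
    r=np.linalg.norm(pts-c,axis=1); ok=abs(r-.087)<.008 if _>3 else r>0
    q=pts[ok]; A=np.c_[2*q,np.ones(len(q))]; x=np.linalg.lstsq(A,(q**2).sum(1),rcond=None)[0]; c=x[:2]
print("cap",c,np.sqrt(x[2]+c@c),ok.sum(),len(pts))
print("hub tri",tri(t,T(217,165),s,S(182,112)), onz(t,T(217,165),.085))
tip=tri(t,T(278,365),s,S(355,108)); print("tip tri",tip,onz(t,T(278,365),.084),onz(s,S(355,108),.084))
print("handle", onz(t,T(98,190),.134), onz(s,S(186,130),.134), onz(s,S(192,190),.086), tri(t,T(98,190),s,S(186,130)))
print("nose", onz(t,T(62,212),.082),onz(s,S(195,203),.082))
# gate tab top
print("tab top mid top",onz(t,G(597,178),.136)," side", onz(s,SG(606,100),.136))
for n,p in dict(r1a=(470,68),r1b=(750,128),r2a=(425,232),r2b=(700,297)).items(): print(n,onz(t,G(*p),.088))
E
```

```text
cap [ 0.58563447 -0.18089783] 0.08558028899344702 174 190
hub tri (array([ 0.58485444, -0.1808753 ,  0.08003586]), np.float64(0.001252072872626407)) [ 0.58326148 -0.18039444  0.085     ]
tip tri (array([ 0.44692353, -0.22170528,  0.07607116]), np.float64(0.002162407082182601)) [ 0.44499403 -0.22070963  0.084     ] [ 0.44672676 -0.21168251  0.084     ]
handle [ 0.55608163 -0.09549451  0.134     ] [ 0.56160308 -0.09267905  0.134     ] [ 0.55379647 -0.07876076  0.086     ] (array([ 0.55940657, -0.09541172,  0.13147037]), np.float64(0.0056608835713732614))
nose [ 0.5498541  -0.07342777  0.082     ] [ 0.54907243 -0.06852112  0.082     ]
tab top mid top [0.56138554 0.19597404 0.136     ]  side [0.56174116 0.20706927 0.136     ]
r1a [0.64776643 0.29404493 0.088     ]
r1b [0.60647784 0.09705077 0.088     ]
r2a [0.53130733 0.32048081 0.088     ]
r2b [0.48790755 0.12898666 0.088     ]
```

Measured:
- Pivot is about (0.585, -0.181).
- The index bearing is about 194.5°.
- The lever is at about 107.4°, so it has to turn about +87°.
- The gate slides along about 78°.

Next I'll move over towards the handle.

```bash
python3 -m pendant '[[[0.25,-0.13,0,0,0,0],[0.25,-0.13,0,0,0,0],[0.25,-0.13,0,0,0,0],[0.25,-0.13,0,0,0,0],[0.25,-0.13,0,0,0,0],[0.25,-0.13,0,0,0,0],[0.25,-0.13,0,0,0,0],[0,0,0,0,0,0]]]' 0.3
python3 - <<'E'
from h import *
for n in ["wrist"]:
    c=cam(n); cv2.imwrite(f"pics/{n}1.png",c["pixels"])
E
```

```text
time_s: 1.25
eef_pos: [0.4957, -0.185, 0.2307]
eef_rot: [0.0, 0.973, 0.229, 0.001]
wrist_force: [-0.0, -0.5, 0.6]
opening: 0.7
```

View pics/wrist1.png

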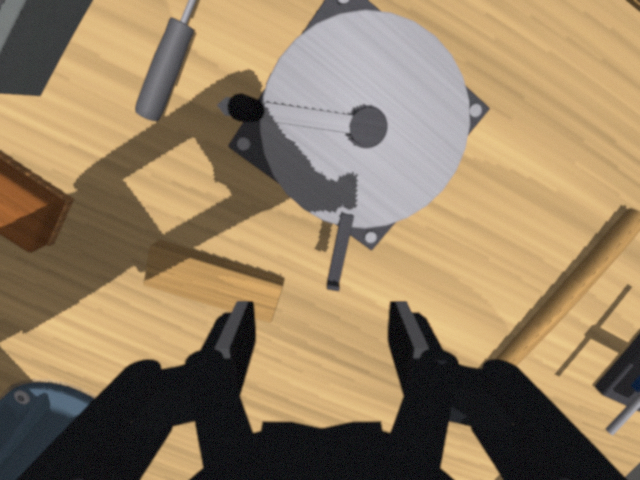

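The wrist view shows the valve clearly: hub at (368,127), index tip at (333,286), handle at (244,107), and lever nose at (222,105).

Run:
```python
from h import *
c=cam("wrist")
img=c["pixels"].astype(int)[:250,230:500]; g=img.mean(2); sat=img.max(2)-img.min(2)
m=((g>120)&(sat<30)).astype(np.uint8)
n,l,st,ce=cv2.connectedComponentsWithStats(m); i=1+np.argmax(st[1:,4])
cnt=cv2.findContours((l==i).astype(np.uint8),0,1)[0][0]
pts=np.array([onz(c,(p[0][0]+230,p[0][1]),.07)[:2] for p in cnt])
k=np.array([.585,-.181])
for _ in range(30):
    r=np.linalg.norm(pts-k,axis=1); ok=abs(r-.088)<.005
    q=pts[ok]; A=np.c_[2*q,np.ones(len(q))]; x=np.linalg.lstsq(A,(q**2).sum(1),rcond=None)[0]; k=x[:2]
print("cap",k,np.sqrt(x[2]+k@k),ok.sum(),len(pts))
hub=onz(c,(368,127),.086); print("hub",hub)
b=lambda p,k: (np.degrees(np.arctan2(*(p[:2]-k)[::-1]))%360, np.linalg.norm(p[:2]-k))
for kk in (k,np.array([.585,-.181])):
    print("tip",[ (p,b(p,kk)) for p in [onz(c,(334,285),.084)]], "tab inner",b(onz(c,(347,215),.073),kk))
    print("handle top",b(onz(c,(244,107),.134),kk),"nose",b(onz(c,(222,104),.082),kk), onz(c,(244,107),.134))
cv2.imwrite("pics/z3.png",cv2.resize(c["pixels"][60:300,200:400],(666,800))[:600])
cv2.imwrite("pics/z3.png",cv2.resize(c["pixels"][80:300,200:400],None,fx=2.7,fy=2.7))
```

```text
cap [ 0.5843616  -0.18157824] 0.0863210969240098 492 736
hub [ 0.58302773 -0.18349465  0.086     ]
tip [(array([ 0.44942749, -0.2218438 ,  0.084     ]), (np.float64(196.61557899742556), np.float64(0.14081380455156953)))] tab inner (np.float64(196.8650503784252), np.float64(0.0773988623002624))
handle top (np.float64(108.95811624576652), np.float64(0.08567776261777629)) nose (np.float64(108.45123026098695), np.float64(0.11399406605220333)) [ 0.55652687 -0.10054796  0.134     ]
tip [(array([ 0.44942749, -0.2218438 ,  0.084     ]), (np.float64(196.76592877472916), np.float64(0.14159138795502213)))] tab inner (np.float64(197.13487187947135), np.float64(0.0781784354930449))
handle top (np.float64(109.48960023525979), np.float64(0.08534195815380274)) nose (np.float64(108.84879836089475), np.float64(0.11365033584779494)) [ 0.55652687 -0.10054796  0.134     ]
```

View pics/z3.png

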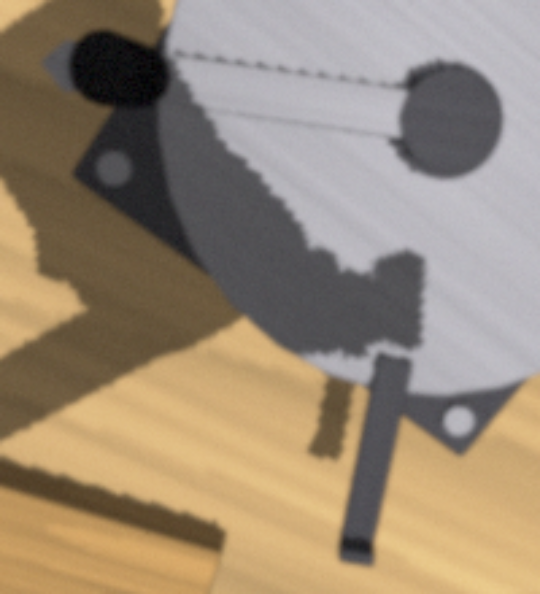

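```bash
python3 -m pendant '[[[0.235,-0.13,0,0,0,0],[0.235,-0.13,0,0,0,0],[0,0,0,0,0,-0.057],[0,0,0,0,0,-0.057],[0,0,0,0,0,-0.057],[0,0,0,0,0,-0.057],[0,0,0,0,0,-0.057],[0,0,0,0,0,-0.057],[0,0,0,0,0,-0.057],[0,0,0,0,0,-0.057],[0,0,0,0,0,0]]]' 0
cat > st.py <<'E'
from h import *
o=telemetry.get_obs(); w,x,y,z=o["eef_rot"]
from scipy.spatial.transform import Rotation as Ro
R=Ro.from_quat([x,y,z,w]).as_matrix()
p=o["eef_pos"]
def B(v): return np.degrees(np.arctan2(v[1],v[0]))%360
print("t",round(o["time_s"],2),"pos",p.round(4),"ybear",B(R[:,1]).round(2),"down err",R[:,2].round(4),"F",o["wrist_force"].round(1),"q6",o["q"][5].round(2),"open",round(o["opening"],3))
K=np.array([.5845,-.1815]); d=p[:2]-K
print("from pivot: bearing",B(d).round(2),"r",np.linalg.norm(d).round(4))
def to(X): print("tool shift to",X,"units",(R.T@(np.array(X)-p)/.2).round(3))
import sys
for a in sys.argv[1:]: to([float(v) for v in a.split(",")])
E
python3 st.py .556,-.096,.093
```

```text
time_s: 2.72
eef_pos: [0.5506, -0.1191, 0.2293]
eef_rot: [0.0, 0.579, 0.815, -0.003]
wrist_force: [-0.1, 0.6, -0.1]
opening: 1.002
t 2.73 pos [ 0.5506 -0.1191  0.2293] ybear 19.25 down err [-0.0035 -0.0051 -1.    ] F [-0.1  0.6 -0.1] q6 -0.75 open 1.002
from pivot: bearing 118.53 r 0.071
tool shift to [0.556, -0.096, 0.093] units [0.103 0.067 0.681]
```

```bash
python3 -m pendant '[[[0.1,0.065,0,0,0,0],[0,0,0,0,0,0]]]'; python3 st.py .556,-.096,.093
python3 - <<'E'
from h import *
c=cam("wrist"); cv2.imwrite("pics/w2.png",c["pixels"]); print(proj(c,[.556,-.096,.134]))
E
```

```text
time_s: 2.98
eef_pos: [0.5556, -0.0985, 0.229]
eef_rot: [0.0, 0.584, 0.812, -0.003]
wrist_force: [-0.5, -0.8, -0.0]
opening: 1.001
t 2.98 pos [ 0.5556 -0.0985  0.229 ] ybear 18.57 down err [-0.0039 -0.0056 -1.    ] F [-0.5 -0.8 -0. ] q6 -0.7 open 1.001
from pivot: bearing 109.18 r 0.0879
tool shift to [0.556, -0.096, 0.093] units [0.014 0.009 0.68 ]
[323.53979655 241.81052319]
```

View pics/w2.png

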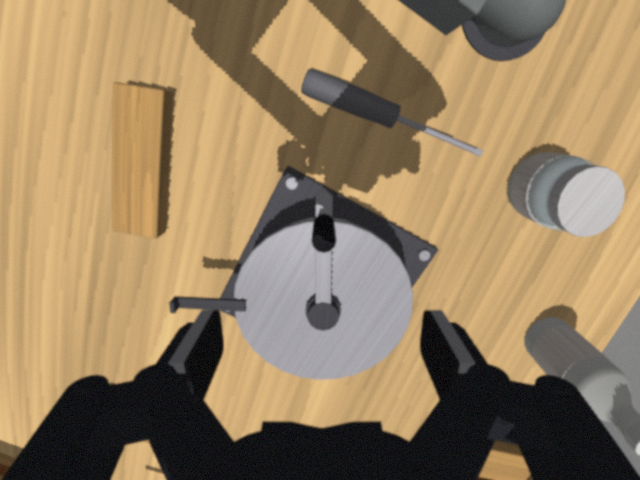

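The handle top is at (323,240), which matches the prediction of (323.5,242). The fingers are centred at column 322, so I'll descend and grip.

```bash
python3 -m pendant '[[[0.014,0.009,0.2,0,0,0],[0,0,0.2,0,0,0],[0,0,0.2,0,0,0],[0,0,0.05,0,0,0],[0,0,0.03,0,0,0],[0,0,0,0,0,0]]]'; python3 st.py .556,-.096,.093
```

```text
time_s: 3.78
eef_pos: [0.5578, -0.1038, 0.0933]
eef_rot: [0.004, 0.589, 0.808, -0.004]
wrist_force: [-0.2, 0.7, -0.1]
opening: 1.002
t 3.77 pos [ 0.5578 -0.1038  0.0933] ybear 17.81 down err [ 0.002  -0.0111 -0.9999] F [-0.2  0.7 -0.1] q6 -0.69 open 1.002
from pivot: bearing 108.98 r 0.0822
tool shift to [0.556, -0.096, 0.093] units [0.04  0.003 0.001]
```

```bash
python3 -m pendant '[[[0.04,0,0,-0.003,0,0],[0.01,0,0,0,0,0],[0,0,0,0,0,0]]]'; python3 st.py .556,-.096,.093;  python3 -m pendant '[[[0,0,0,0,0,0],[0,0,0,0,0,0],[0,0,0,0,0,0],[0,0,0,0,0,0],[0,0,0,0,0,0],[0,0,0,0,0,0]]]' 1; python3 st.py
python3 - <<'E'
from h import *
c=cam("wrist"); cv2.imwrite("pics/w3.png",c["pixels"])
E
```

```text
time_s: 4.15
eef_pos: [0.5566, -0.0942, 0.0965]
eef_rot: [0.01, 0.589, 0.808, 0.001]
wrist_force: [0.5, 0.2, -0.1]
opening: 1.006
t 4.15 pos [ 0.5566 -0.0942  0.0965] ybear 17.82 down err [ 0.0169 -0.01   -0.9998] F [ 0.5  0.2 -0.1] q6 -0.69 open 1.006
from pivot: bearing 107.75 r 0.0916
tool shift to [0.556, -0.096, 0.093] units [-0.007 -0.006  0.018]
time_s: 4.9
eef_pos: [0.5568, -0.0943, 0.0972]
eef_rot: [0.01, 0.589, 0.808, 0.001]
wrist_force: [1.3, 1.6, 1.5]
opening: 0.189
t 4.9 pos [ 0.5568 -0.0943  0.0972] ybear 17.84 down err [ 0.017  -0.0105 -0.9998] F [1.3 1.6 1.5] q6 -0.69 open 0.189
from pivot: bearing 107.6 r 0.0915
```

View pics/w3.png

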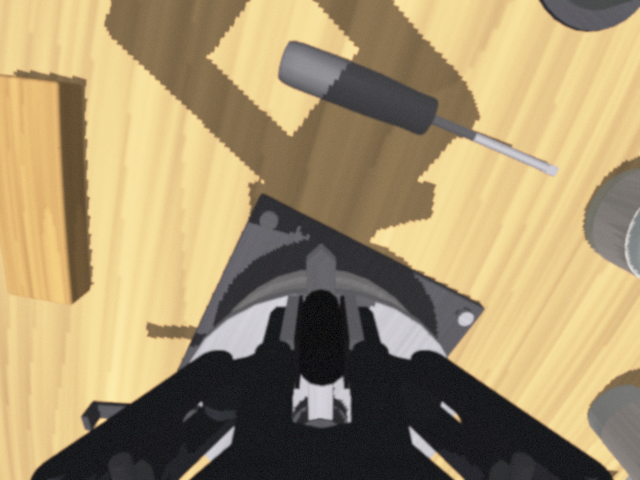

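The handle is gripped. I'll swing it along the arc, turning the tool with the lever.

```bash
python3 -m pendant '[[[-0.004,-0.062,0,0,0,-0.044],[-0.004,-0.062,0,0,0,-0.044],[-0.004,-0.062,0,0,0,-0.044],[-0.004,-0.062,0,0,0,-0.044],[0,0,0,0,0,0]]]'; python3 st.py
```

```text
time_s: 5.58
eef_pos: [0.5143, -0.1226, 0.0972]
eef_rot: [0.009, 0.339, 0.941, -0.002]
wrist_force: [-1.4, -1.8, -0.4]
opening: 0.192
t 5.58 pos [ 0.5143 -0.1226  0.0972] ybear 50.31 down err [ 0.016  -0.0106 -0.9998] F [-1.4 -1.8 -0.4] q6 -1.33 open 0.192
from pivot: bearing 139.98 r 0.0916
```

Tracking is good and the forces are low. Another 32°, then I'll check again.

```bash
python3 -m pendant '[[[-0.004,-0.062,0,0,0,-0.044],[-0.004,-0.062,0,0,0,-0.044],[-0.004,-0.062,0,0,0,-0.044],[-0.004,-0.062,0,0,0,-0.044],[0,0,0,0,0,0]]]'; python3 st.py
```

```text
time_s: 6.2
eef_pos: [0.4938, -0.1675, 0.0972]
eef_rot: [0.007, 0.071, 0.997, -0.004]
wrist_force: [-2.2, -3.2, 2.9]
opening: 0.194
t 6.2 pos [ 0.4938 -0.1675  0.0972] ybear 81.84 down err [ 0.0144 -0.0082 -0.9999] F [-2.2 -3.2  2.9] q6 -1.98 open 0.194
from pivot: bearing 171.22 r 0.0918
```

```bash
python3 -m pendant '[[[-0.004,-0.062,0,0,0,-0.044],[-0.004,-0.062,0,0,0,-0.044],[-0.004,-0.062,0,0,0,-0.044],[0,0,0,0,0,0],[0,0,0,0,0,0]]]'; python3 st.py
python3 - <<'E'
from h import *
c=cam("wrist"); cv2.imwrite("pics/w4.png",c["pixels"])
E
```

```text
time_s: 6.82
eef_pos: [0.4956, -0.2049, 0.0972]
eef_rot: [0.005, -0.132, 0.991, -0.004]
wrist_force: [-2.9, -2.8, 3.9]
opening: 0.195
t 6.83 pos [ 0.4956 -0.2049  0.0972] ybear 105.17 down err [ 0.0112 -0.0066 -0.9999] F [-2.9 -2.8  3.9] q6 -2.45 open 0.195
from pivot: bearing 194.72 r 0.0919
```

View pics/w4.png

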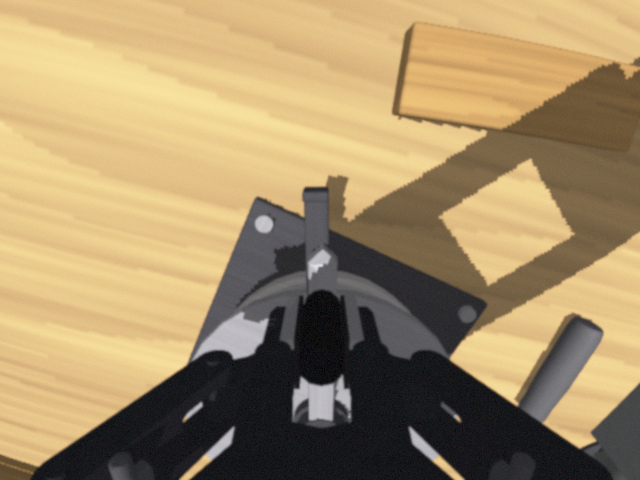

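The tip is at column 315 and the lever line at 321, so it needs about 1.5–2° more anticlockwise. That agrees with the measured 196°.

```bash
python3 -m pendant '[[[0,-0.016,0,0,0,-0.009],[0,0,0,0,0,0],[0,0,0,0,0,0]]]'; python3 st.py
python3 -m pendant '[[[0,0,0,0,0,0],[0,0,0,0,0,0],[0,0,0,0,0,0],[0,0,0,0,0,0]]]' 0; python3 st.py
```

```text
time_s: 7.25
eef_pos: [0.4963, -0.2075, 0.0973]
eef_rot: [0.005, -0.146, 0.989, -0.004]
wrist_force: [-3.8, -3.7, 2.5]
opening: 0.195
t 7.25 pos [ 0.4963 -0.2075  0.0973] ybear 106.82 down err [ 0.0104 -0.0063 -0.9999] F [-3.8 -3.7  2.5] q6 -2.48 open 0.195
from pivot: bearing 196.41 r 0.0919
time_s: 7.75
eef_pos: [0.4976, -0.2064, 0.097]
eef_rot: [0.006, -0.147, 0.989, -0.004]
wrist_force: [-0.0, 0.5, -0.3]
opening: 0.996
t 7.75 pos [ 0.4976 -0.2064  0.097 ] ybear 106.9 down err [ 0.0128 -0.0066 -0.9999] F [-0.   0.5 -0.3] q6 -2.48 open 0.996
from pivot: bearing 195.98 r 0.0904
```

Released. I'll lift straight up and check.

```bash
python3 -m pendant '[[[0,0,-0.15,0,0,0],[0,0,-0.25,0,0,0],[0,0,-0.25,0,0,0],[-0.2,0,-0.1,0,0,0],[0,0,0,0,0,0]]]'; python3 st.py
python3 - <<'E'
from h import *
c=cam("wrist"); cv2.imwrite("pics/w5.png",c["pixels"])
for n,X in dict(piv=[.5845,-.1815,.086],tip=[.4475,-.2215,.084]).items(): print(n,proj(c,X))
E
```

```text
time_s: 8.38
eef_pos: [0.5345, -0.1931, 0.2517]
eef_rot: [0.006, -0.147, 0.989, -0.004]
wrist_force: [-0.6, -1.1, -1.0]
opening: 0.996
t 8.38 pos [ 0.5345 -0.1931  0.2517] ybear 106.87 down err [ 0.0127 -0.0057 -0.9999] F [-0.6 -1.1 -1. ] q6 -2.42 open 0.996
from pivot: bearing 193.1 r 0.0514
piv [319.23568728 269.23547923]
tip [320.5837937  110.18166596]
```

View pics/w5.png

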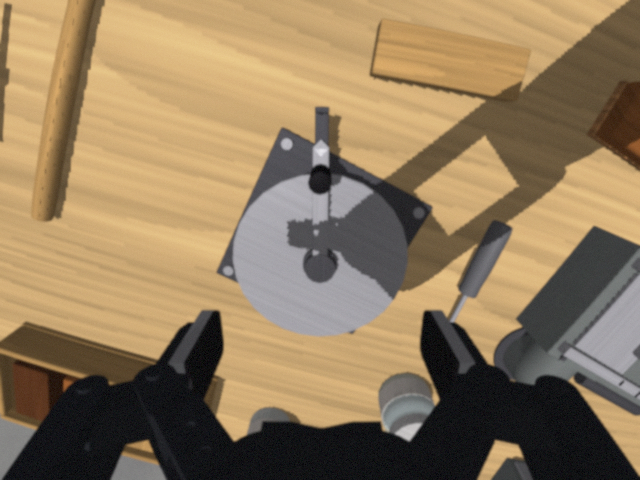

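The lever lines up: hub at (319,265), nose at (320,147), tip at (321,108), which is within about 1°. Now the gate.

```bash
python3 -m pendant '[[[0,0.1,0,0,0,0.054],[0,0.2,0,0,0,0.054],[0,0.28,0,0,0,0.054],[0,0,0,0,0,0]]]'; python3 st.py .6,.18,.25
```

```text
time_s: 8.93
eef_pos: [0.5199, -0.0767, 0.2438]
eef_rot: [0.0, 0.116, 0.993, -0.001]
wrist_force: [-0.7, -1.2, 0.2]
opening: 0.999
t 8.93 pos [ 0.5199 -0.0767  0.2438] ybear 76.66 down err [ 2.0e-04 -1.6e-03 -1.0e+00] F [-0.7 -1.2  0.2] q6 -1.71 open 0.999
from pivot: bearing 121.66 r 0.1231
tool shift to [0.6, 0.18, 0.25] units [-0.094  1.341 -0.033]
```

```bash
python3 -m pendant '[[[-0.02,0.27,-0.01,0,0,0],[-0.02,0.27,-0.01,0,0,0],[-0.02,0.27,-0.01,0,0,0],[-0.02,0.27,-0.01,0,0,0],[-0.01,0.2,0,0,0,0],[0,0,0,0,0,0]]]'; python3 st.py
python3 - <<'E'
from h import *
c=cam("wrist"); cv2.imwrite("pics/w6.png",c["pixels"])
c=cam("top"); cv2.imwrite("pics/top6.png",c["pixels"])
E
```

```text
time_s: 9.68
eef_pos: [0.5947, 0.167, 0.2432]
eef_rot: [-0.005, 0.114, 0.993, -0.003]
wrist_force: [-0.1, -1.0, -0.1]
opening: 1.001
t 9.68 pos [0.5947 0.167  0.2432] ybear 76.85 down err [-0.0112 -0.0056 -0.9999] F [-0.1 -1.  -0.1] q6 -1.26 open 1.001
from pivot: bearing 88.32 r 0.3486
```

View pics/w6.png

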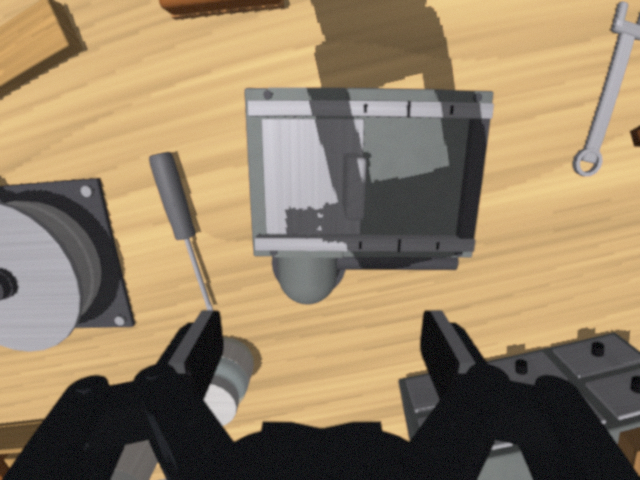

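The gate is in full view. Its ticks are at (365,107)/(408,108)/(452,109) on the upper rail and (360,245)/(399,245)/(438,245) on the lower one. The tab is near (355,185), so I'll zoom in there.

Run:
```python
import cv2
i=cv2.imread("pics/w6.png")[80:280,235:505]; i=cv2.convertScaleAbs(i,alpha=1.4,beta=15)
cv2.imwrite("pics/z6.png",cv2.resize(i,None,fx=2.9,fy=2.9,interpolation=cv2.INTER_CUBIC))
```

```text
(no output)
```

View pics/z6.png

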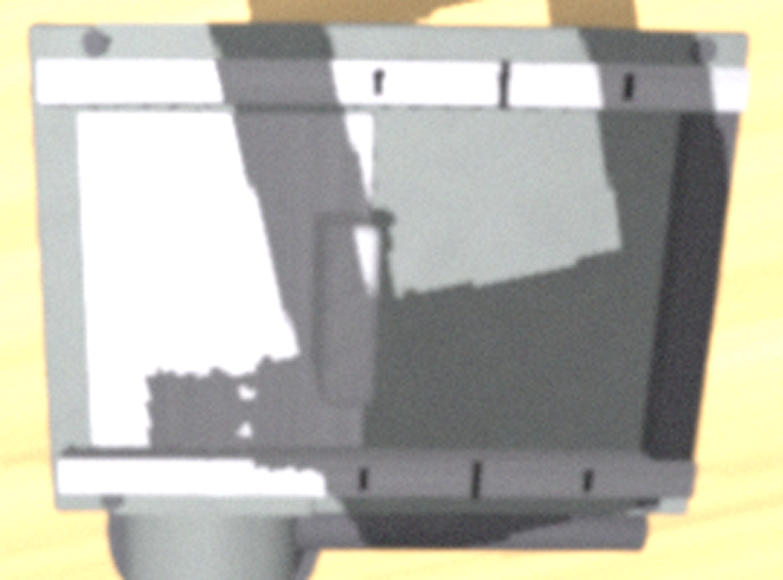

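Run:
```python
from h import *
c=cam("wrist"); P=lambda u,v:(235+u/2.9,80+v/2.9)
t={k:onz(c,P(*p),.088) for k,p in dict(us=(379,82),uh=(505,84),uf=(629,86),ls=(364,479),lh=(477,480),lf=(588,480)).items()}
for k,v in t.items(): print(k,v.round(4))
print("spacing",np.linalg.norm(t['uf']-t['us']),np.linalg.norm(t['lf']-t['ls']))
d=(t['uf']-t['us']+t['lf']-t['ls'])[:2]; print("dir",np.degrees(np.arctan2(d[1],d[0])))
a=(t['us']-t['ls'])[:2]; print("perp dir",np.degrees(np.arctan2(a[1],a[0]))-90)
u=d/np.linalg.norm(d)
mid=(t['us']+t['ls'])/2; print("shut edge mid",mid)
top=onz(c,P(348,311),.136); print("tab top",top)
for p in [(318,310),(378,310),(348,216),(348,405)]: print(onz(c,P(*p),.136).round(4), (onz(c,P(*p),.136)-mid)[:2]@u)
print("along",(top-mid)[:2]@u,"across",(top-mid)[:2]@np.array([-u[1],u[0]]))
g=cv2.imread("pics/top0.png")
```

```text
us [0.509  0.2203 0.088 ]
uh [0.5173 0.2543 0.088 ]
uf [0.5253 0.2882 0.088 ]
ls [0.6215 0.1931 0.088 ]
lh [0.6298 0.2272 0.088 ]
lf [0.6377 0.2609 0.088 ]
spacing 0.06975309694287204 0.06970213216483957
dir 76.50175259116529
perp dir 76.41147878895828
shut edge mid [0.56523691 0.20674484 0.088     ]
tab top [0.56064803 0.19668007 0.136     ]
[0.5587 0.1895 0.136 ] -0.018241448595094807
[0.5621 0.2039 0.136 ] -0.003484529567049255
[0.5382 0.2014 0.136 ] -0.011531435735099764
[0.584  0.1918 0.136 ] -0.010124893026576732
along -0.010857870420710946 across 0.002112840480144936
```

Tick spacing is 69.7 mm, against the expected 70 mm. The slide bearing is 76.5° and the tab centre is (0.562, 0.197).

```bash
python3 st.py .562,.197,.2
```

```text
t 9.82 pos [0.5946 0.1643 0.2438] ybear 76.6 down err [-0.0109 -0.0061 -0.9999] F [ 0.2 -0.2  0.2] q6 -1.26 open 0.999
from pivot: bearing 88.33 r 0.3459
tool shift to [0.562, 0.197, 0.2] units [0.194 0.123 0.22 ]
```

```bash
python3 -m pendant '[[[0.1,0.06,0.1,0,-0.003,0],[0.09,0.06,0.12,0,0,0],[0,0,0,0,0,0],[0,0,0,0,0,0]]]'; python3 st.py .562,.197,.099
```

```text
time_s: 10.32
eef_pos: [0.5637, 0.189, 0.2001]
eef_rot: [0.001, 0.12, 0.993, -0.005]
wrist_force: [-0.1, -0.1, -0.1]
opening: 1.005
t 10.32 pos [0.5637 0.189  0.2001] ybear 76.21 down err [ 4.000e-04 -1.030e-02 -9.999e-01] F [-0.1 -0.1 -0.1] q6 -1.2 open 1.005
from pivot: bearing 93.21 r 0.3711
tool shift to [0.562, 0.197, 0.099] units [0.019 0.042 0.505]
```

```bash
python3 -m pendant '[[[0.018,0.042,0.1,0.003,0,0],[0,0,0.2,0,0,0],[0,0,0.1,0,0,0],[0,0,0.1,0,0,0],[0,0,0,0,0,0]]]'; python3 st.py .562,.197,.099
python3 - <<'E'
from h import *
c=cam("wrist"); cv2.imwrite("pics/w7.png",c["pixels"])
E
```

```text
time_s: 10.95
eef_pos: [0.5653, 0.1952, 0.0964]
eef_rot: [0.002, 0.122, 0.993, -0.01]
wrist_force: [0.9, 0.2, 0.1]
opening: 1.003
t 10.95 pos [0.5653 0.1952 0.0964] ybear 76.02 down err [ 0.0021 -0.0206 -0.9998] F [0.9 0.2 0.1] q6 -1.17 open 1.003
from pivot: bearing 92.92 r 0.3772
tool shift to [0.562, 0.197, 0.099] units [ 0.018  0.005 -0.013]
```

View pics/w7.png

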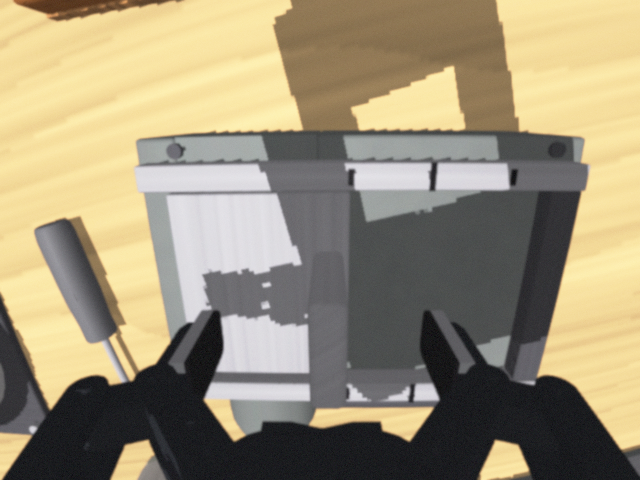

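The tab stands centred between the fingers. I'll level the tool and close.

```bash
python3 -m pendant '[[[0.012,0.004,-0.01,-0.006,0,0.002],[0,0,0,0,0,0]]]'; python3 st.py .562,.197,.099;  python3 -m pendant '[[[0,0,0,0,0,0],[0,0,0,0,0,0],[0,0,0,0,0,0],[0,0,0,0,0,0],[0,0,0,0,0,0],[0,0,0,0,0,0]]]' 1; python3 st.py .57,.231,.098
python3 - <<'E'
from h import *
c=cam("wrist"); cv2.imwrite("pics/w8.png",c["pixels"])
E
```

```text
time_s: 11.25
eef_pos: [0.5654, 0.1972, 0.1017]
eef_rot: [0.006, 0.125, 0.992, 0.001]
wrist_force: [-0.3, -0.4, -0.8]
opening: 1.003
t 11.25 pos [0.5654 0.1972 0.1017] ybear 75.65 down err [ 1.240e-02 -3.000e-04 -9.999e-01] F [-0.3 -0.4 -0.8] q6 -1.18 open 1.003
from pivot: bearing 92.88 r 0.3791
tool shift to [0.562, 0.197, 0.099] units [ 0.017 -0.005  0.013]
time_s: 12.0
eef_pos: [0.5667, 0.1979, 0.1038]
eef_rot: [0.008, 0.124, 0.992, 0.001]
wrist_force: [1.0, 1.1, 0.7]
opening: 0.156
t 12.0 pos [0.5667 0.1979 0.1038] ybear 75.78 down err [ 1.640e-02  3.000e-04 -9.999e-01] F [1.  1.1 0.7] q6 -1.18 open 0.156
from pivot: bearing 92.69 r 0.3799
tool shift to [0.57, 0.231, 0.098] units [0.025 0.164 0.029]
```

View pics/w8.png

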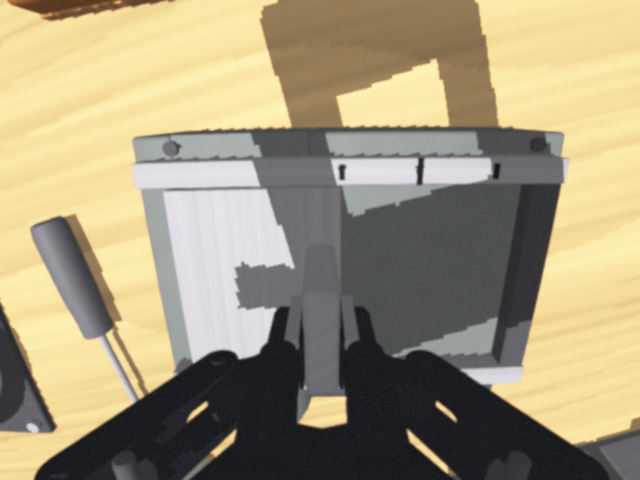

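Gripped, and the shutter is still shut (edge at its tick). I'll slide it open slowly.

```bash
python3 -m pendant '[[[0,0.04,0.01,0,0,0],[0,0.04,0,0,0,0],[0,0.04,0,0,0,0],[0,0.03,0,0,0,0],[0,0,0,0,0,0]]]'; python3 st.py .575,.2319,.102
```

```text
time_s: 12.68
eef_pos: [0.5726, 0.223, 0.1038]
eef_rot: [0.006, 0.124, 0.992, -0.004]
wrist_force: [-2.8, -5.7, 3.2]
opening: 0.158
t 12.68 pos [0.5726 0.223  0.1038] ybear 75.8 down err [ 0.0108 -0.0086 -0.9999] F [-2.8 -5.7  3.2] q6 -1.13 open 0.158
from pivot: bearing 91.68 r 0.4047
tool shift to [0.575, 0.2319, 0.102] units [-0.001  0.046  0.009]
```

```bash
python3 -m pendant '[[[0,0.03,0,0,0,0],[0,0.025,0,0,0,0],[0,0,0,0,0,0],[0,0,0,0,0,0]]]'; python3 st.py .575,.2319,.102
python3 - <<'E'
from h import *
c=cam("wrist"); cv2.imwrite("pics/w9.png",c["pixels"])
E
```

```text
time_s: 13.18
eef_pos: [0.5742, 0.2296, 0.1038]
eef_rot: [0.004, 0.124, 0.992, -0.007]
wrist_force: [-3.3, -6.0, 3.3]
opening: 0.153
t 13.18 pos [0.5742 0.2296 0.1038] ybear 75.7 down err [ 0.0065 -0.0146 -0.9999] F [-3.3 -6.   3.3] q6 -1.12 open 0.153
from pivot: bearing 91.44 r 0.4112
tool shift to [0.575, 0.2319, 0.102] units [-0.001  0.012  0.009]
```

View pics/w9.png

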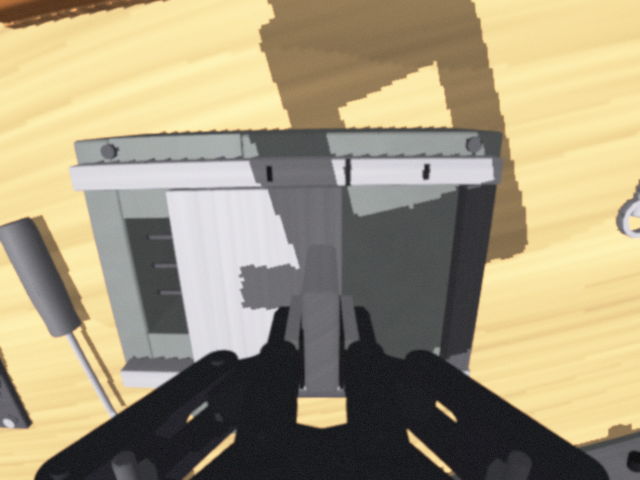

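The leading edge is at about column 342 and the half tick at 347, so the opening is about 33–34 mm. I'll let time pass with camera calls, which hold the target, and check that everything is stable.

```bash
python3 - <<'E'
from h import *
for i in range(12):
    c=cam(["wrist","top","side"][i%3]); o=telemetry.get_obs()
    if i<3: cv2.imwrite(f"pics/f{i}.png",c["pixels"])
    print(round(o["time_s"],2),o["eef_pos"].round(4),o["wrist_force"].round(1),abs(o["dq"]).max().round(4),round(o["opening"],3))
E
python3 - <<'E'
import cv2,numpy as np
t=cv2.imread("pics/f1.png")[190:340,100:540]; s=cv2.imread("pics/f2.png")[150:420,230:430]
cv2.imwrite("pics/f.png",np.hstack([cv2.resize(t,(500,170)),cv2.resize(s,(300,405))[:170]])) if 0 else cv2.imwrite("pics/f.png",cv2.resize(t,(792,270)))
E
```

```text
13.28 [0.5741 0.2295 0.1038] [-4.6 -6.6  2.8] 0.0012 0.151
13.32 [0.5741 0.2295 0.1038] [-4.2 -6.2  2.4] 0.0021 0.156
13.38 [0.5741 0.2295 0.1038] [-4.1 -6.   2.9] 0.0019 0.155
13.43 [0.5741 0.2295 0.1038] [-3.6 -5.9  2.9] 0.0023 0.148
13.47 [0.5741 0.2295 0.1038] [-4.1 -6.1  3.1] 0.0022 0.154
13.53 [0.5741 0.2295 0.1038] [-3.2 -5.9  2.2] 0.0017 0.154
13.57 [0.5741 0.2295 0.1038] [-3.4 -6.   2.8] 0.0016 0.153
13.62 [0.5741 0.2295 0.1038] [-3.6 -5.9  3.2] 0.0025 0.155
13.68 [0.5741 0.2295 0.1038] [-4.2 -5.9  3.2] 0.0015 0.155
13.72 [0.5741 0.2295 0.1038] [-4.4 -6.2  3. ] 0.002 0.154
13.78 [0.5741 0.2295 0.1038] [-4.7 -6.1  3. ] 0.0034 0.153
13.82 [0.5741 0.2295 0.1038] [-3.1 -6.   2.7] 0.0012 0.148
```

View pics/f.png

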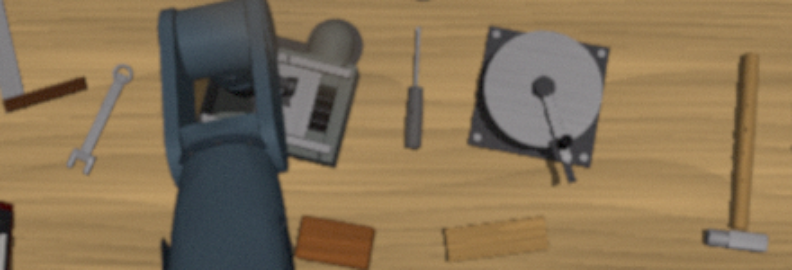

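View pics/f2.png

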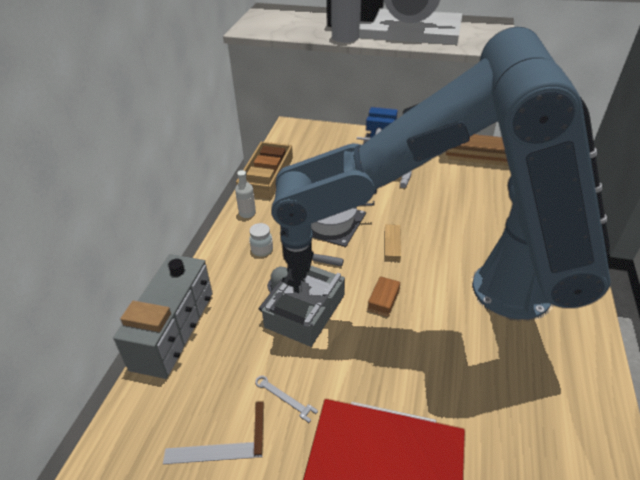

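The top view shows the lever lying over the index tab (hub 543,87; handle 563,143; tip 573,180). The loose things are where they were, and the arm is holding steady. I'll hand in now.

```bash
python3 -c "
from bench import ctrl
print(ctrl.hand_in())"
```

```text
the job is handed in; nothing more can be done
None
```

The damper lever is set over the index tab, and the gripper is still holding the bleed gate's shutter at about half travel. The job was handed in at about 14 s; no verdict is reported.

- **Lever:** I gripped the handle, swung it about 88° anticlockwise and released it. The wrist picture after release showed hub, lever nose and index tip in line within about 1° (limit 0.1 rad, or 5.7°), and the last top view agreed.
- **Shutter:** I gripped the tab and slid it open. Its leading edge stands just short of the half tick, about 33–34 mm open by the picture; the tool moved about 33 mm. Over the last 0.5 s the arm's position did not change. The level wrist force was about 7 N, as expected from the spring at half travel.
- **Loose things:** In the last top and side pictures they were where they started by eye. The arm hides part of the bench, and I did not measure their positions.

No check failed. The two estimates of the index bearing differed by about 2° (194.5° from the first top and side pictures, 196.6° from the wrist). I set the lever to about 196° and confirmed it in the wrist view.

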